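# Load fresh plaster moulds into the top half of the drying cabinet

## Robot

A 7-joint arm with a two-finger parallel gripper is mounted at the origin on the work surface. World frame = base frame: x ahead of the robot, y to its left, z up, the work surface at z = 0. Lengths are in m, angles in rad, forces in N, time in s.
With the tool pointing down it reaches from about 0.425 to 0.95 m from the base axis. Payload 4.7 kg.
Tool frame: the origin (TCP) lies between the finger pads; the fingertips stand 25 mm ahead of it and the grasp point (between the pads) lies 6 mm ahead of it; z points along the fingers, y is the line along which they close (so a half turn about z gives the same grasp; the last joint's range is limited). The gripper opens to 85 mm and grips with 20 to 120 N. Pads are 22 mm wide; open, the fingers measure 114 mm over their backs; the gripper's body (76 mm by 85 mm) begins 54 mm behind the grasp point. The pads swing forward as they close: fully open they stand 13 mm farther back than shut.
Start: joints at [1.186, 0.469, -0.049, 1.532, 0.024, 1.141, -0.082], TCP at [0.235, -0.633, 0.217] pointing down, gripper open.
Joint ranges: [-2.59, 2.59], [-0.33, 1.99], [-1.39, 1.29], [0.1, 2.45], [-1.04, 4.18], [0.21, 1.99], [-2.66, 2.66]. Speed limits (rad/s): [2.57, 2.57, 3.14, 3.14, 3.14, 3.14, 3.14].

## Interface

Orientations are given as a 3x3 rotation matrix whose columns are the frame's x, y, z axes.
In Python, from rig import * gives the robot as it stands. Calls block until the motion is done:
- movep(position, orientation): joint-space move of the TCP to a pose.
- move_l(position, attitude=None, feed=0.15, until_force=None): straight line of the TCP; attitude=None keeps the orientation; feed is the mean speed in m/s. With until_force (N) it stops when the force on the tool has changed by that much, and returns True; else False.
- move_joints(angles): joint-space move.
- command_gripper(opening, newtons=None): finger opening in m; newtons is the grip in N (None keeps the last); returns when the fingers have stopped.
- sleep(seconds).
- inverse_kinematics(position, orientation): joint angles nearest the present ones, or None.
- sense(): the state.
- camera(name): name is "scene" or "top" or "wrist"; returns (picture, depth): 384x512x3 uint8, red, green, blue; 384x512 float32, m along the optical axis (not along the pixel's ray), 0 where there is no reading.
- camera_params(name): a dict with "K" (3x3 intrinsics, pixels), "position" and "rotation" of the camera in the world; the wrist camera has in their place "tool_from_camera" (4x4, takes a point from camera to tool coordinates, whose origin is the TCP and whose axes are the flange's). Camera axes: x right, y down, z forward; pixel columns grow to the right and rows downward; lengths in m; the calibration is good to about 2 mm. A picture is of the moment at which its call begins: read the wrist's pose just before it. camera_params takes no time and is no camera call.
A pose or a line that the arm cannot do raises Unreachable and nothing moves.
- finish_job(): hands the job in; it is judged then, once.
The state is a dict: "time_s": time; "joint_pos": joint angles; "qd": joint speeds; "joint_efforts": joint torques, N m; "position": TCP position; "tcp_rot": TCP orientation; "wrist_force": force on the tool from outside, world axes, zero at the start; "ft_torque": the same for the moment, N m; "finger_gap": finger opening in m; "gripper_force": force on a finger pad.
Only numpy, scipy, OpenCV 4.12 (cv2) and the standard library are available. Lean on these libraries where they do the work, as an engineer would, in place of code of your own. Each camera call takes 0.05 s, during which the arm holds its last target. There are 200 camera calls.

## Task

Swing the top half of the drying cabinet's split door wide open, leaving the bottom half bolted shut, take the infrared thermometer from its mat and hold it steady for two seconds on the black disc that hangs inside the cabinet, looking in from close in front of the opening, then lay it back on its mat. After that reading, stand every round plaster mould from the paper sheet upright, set down gently and not dropped, on the floor of the pull-out tray in the top half, push the tray fully home and shut the top half flush again. Leave the casts still in their clay walls and everything else on the bench alone.

Things in the scene. Friction and masses are not known exactly. Their poses are not given: they have to be found in the camera images.
- cabinet: bench-top drying cabinet, 310 wide, 240 deep, 300 mm high, fixed; grey plinth, aluminium frame, clear sides, back and roof, white split door in front. Origin on the bench under the middle of its front face; x points into the cabinet, y left seen from the robot, z up. The opening behind the top half: y -135 to 135, z 139 to the lintel at 290
- top_half (a joint): hinge of the door's top half: 0 shut, grows as it swings out towards the robot, to 2.4 rad. Upright hinge at its right (-y) edge; panel 298 mm wide, 154 high (z 139 to 293), 14 thick. No latch; slight friction (0.08 N m), stays where it is left
- top_hinge (a point): point on the hinge axis of the top half, 270 mm above the bench, 15 mm in front of the cabinet's front face and 155 mm right of its middle
- top_handle (a point): grip point on the top half's handle: upright round steel bar, 12 mm thick, axis 40 mm off the door's outer face, 210 mm from the hinge line; it runs from 69 mm below to 17 mm above this point, with a stand-off to the door at each end. The point is 270 mm above the bench, 30 below the cabinet's top. Axes are the door's (at 0 the cabinet's)
- bottom_half (a joint): hinge of the bottom half of the door (z 39 to 135): 0 shut. Held by the bolt; must stay shut
- bolt (a joint): barrel bolt on the outside of the bottom half near its free (left) edge: 0 fully shot into its keeper, grows (m, to 0.03) as it is drawn towards the hinge. Must stay shot. Its rod lies 112 mm above the bench and its pin sticks 40 mm out in front of the cabinet's front face: keep clear
- disc (a point): centre of the matt black aiming disc, 64 mm across, hung upright from the roof inside the cabinet, 238 mm above the bench and 155 mm behind the front face; it faces the door. Axes are the cabinet's
- tray (a joint): slide of the aluminium pull-out tray in the top half: 0 fully home, grows to 0.175 m as it is pulled out towards the robot, where it stops; about 1.5 N of friction, stays where it is left
- tray_floor (a point): middle of the upper side of the tray's floor, 146 mm above the bench; moves with the tray. Axes are the cabinet's. The floor inside is 194 mm (x) by 230 (y); rim 14 mm high, 3 thick. When home this point is 112 mm behind the front face
- tray_handle (a point): grip point on the tray's pull: upright steel loop on the middle of its front rim, 36 mm wide (y), 8 mm round bar, top 52 mm above the tray floor; the point is 38 mm above the floor, when home 13 mm behind the front face. Pinch it across its width, or push it home with closed fingers from in front, with the tool leaning about 35 degrees (from the robot and above) to clear the lintel. Cabinet's axes
- thermometer: pistol infrared thermometer, 0.22 kg, always reading (no trigger), lying on its side: grey barrel 110 (x) by 44 (y) by 36 mm (z), black handgrip 88 mm long going off to +y from its rear half (x below -14). Origin on the underside below mid-barrel; x the way the lens looks, z up. Grip from above across the 44 mm, 6 mm ahead of the origin; use it held level, still on its side
- thermometer_lens (a point): middle of the lens, 67 mm ahead of the thermometer's origin, 18 mm above its underside; it reads along its x axis (the line of sight), on things up to 0.4 m away. Axes are the thermometer's
- mat: thin flat black rubber mat on the bench, 190 (x) by 170 (y) mm, 1 mm thick, on which the thermometer lies. Origin in its middle
- mould1: bare round plaster mould, 50 mm across, 30 high, a shallow hollow in its top, about 70 g, damp, standing at first on a thin 240 by 230 mm sheet of white paper; between two and four are present. Origin at the centre of its underside, z up
- mould2: bare round plaster mould, 50 mm across, 30 high, a shallow hollow in its top, about 70 g, damp, standing at first on a thin 240 by 230 mm sheet of white paper; between two and four are present. Origin at the centre of its underside, z up
- mould3: bare round plaster mould, 50 mm across, 30 high, a shallow hollow in its top, about 70 g, damp, standing at first on a thin 240 by 230 mm sheet of white paper; between two and four are present. Origin at the centre of its underside, z up
- mould4: bare round plaster mould, 50 mm across, 30 high, a shallow hollow in its top, about 70 g, damp, standing at first on a thin 240 by 230 mm sheet of white paper; between two and four are present. Origin at the centre of its underside, z up
- clay_cast1: bystander: plaster cast still setting inside a grey clay wall, about 105 mm across, 30 high, on the white board
- clay_cast2: bystander: plaster cast still setting inside a grey clay wall, about 90 mm across, 30 high, on the white board
- bowl: bystander: black rubber mixing bowl, 120 mm across, 85 high
- cork: bystander: cork, 30 mm across, 32 high
- spatula: bystander: long spatula lying flat on the bench to the right of the robot, in front of the cabinet
- jug: bystander: white plastic jug, 100 mm across, 125 high

How it is judged:
On the way, in this order (a step that is already met when the one before it is completed fails the run):
1. the top half of the door stands wide open (more than 1.2 rad), the bottom half still bolted (value of joint top_half above 1.2 rad and value of joint bottom_half below 0.03 rad and value of joint bolt below 0.005 m), for 0.2 s.
2. the thermometer's line of sight rests on the black disc (within 26 mm of its centre, lens nearer than 0.42 m) and is held steady for a second, the top half open (x of disc in the frame of thermometer_lens between 0.05 and 0.42 m and y of disc in the frame of thermometer_lens between -0.026 and 0.026 m and z of disc in the frame of thermometer_lens between -0.026 and 0.026 m and linear speed of thermometer below 0.03 m/s and angular speed of thermometer below 0.15 rad/s and value of joint top_half above 1.2 rad), for 1 s.
3. every mould stands upright on the floor of the tray, let go (x of mould1 in the frame of tray_floor between -0.09 and 0.09 m and y of mould1 in the frame of tray_floor between -0.11 and 0.11 m and z of mould1 in the frame of tray_floor between -0.006 and 0.008 m and angle between each of mould1, mould2, mould3, mould4's own z axis and vertical below 0.12 rad and contact force between each of mould1, mould2, mould3, mould4 and the fingers below 0.1 N and x of mould2 in the frame of tray_floor between -0.09 and 0.09 m and y of mould2 in the frame of tray_floor between -0.11 and 0.11 m and z of mould2 in the frame of tray_floor between -0.006 and 0.008 m and x of mould3 in the frame of tray_floor between -0.09 and 0.09 m and y of mould3 in the frame of tray_floor between -0.11 and 0.11 m and z of mould3 in the frame of tray_floor between -0.006 and 0.008 m and x of mould4 in the frame of tray_floor between -0.09 and 0.09 m and y of mould4 in the frame of tray_floor between -0.11 and 0.11 m and z of mould4 in the frame of tray_floor between -0.006 and 0.008 m), for 0.2 s.
At the end, for the whole second after the job is handed in: every mould stands upright (within 0.12 rad) on the tray's floor, the tray is home (within 12 mm), the top half of the door is shut (within 0.05 rad), the bottom half is shut with its bolt shot (within 5 mm), and the thermometer lies with the middle of its barrel over its mat, not stood up on it (all of step 3 and x of thermometer in the frame of mat between -0.095 and 0.095 m and y of thermometer in the frame of mat between -0.085 and 0.085 m and z of thermometer_lens in the frame of mat below 0.028 m and value of joint bottom_half below 0.03 rad and value of joint bolt below 0.005 m and value of joint tray below 0.012 m and value of joint top_half below 0.05 rad and velocity of joint top_half below 0.05 rad/s and linear speed of thermometer below 0.02 m/s); the robot touches nothing.
It fails at once if a mould is dropped into or over the tray (falls free at more than 0.5 m/s there) instead of being set down ((z of mould1 in the frame of tray_floor above 0.012 m and linear speed of mould1 above 0.5 m/s and contact force between mould1 and the fingers below 0.05 N) or (z of mould2 in the frame of tray_floor above 0.012 m and linear speed of mould2 above 0.5 m/s and contact force between mould2 and the fingers below 0.05 N) or (z of mould3 in the frame of tray_floor above 0.012 m and linear speed of mould3 above 0.5 m/s and contact force between mould3 and the fingers below 0.05 N) or (z of mould4 in the frame of tray_floor above 0.012 m and linear speed of mould4 above 0.5 m/s and contact force between mould4 and the fingers below 0.05 N)).
It fails at once if the bottom half of the door is opened (more than 0.05 rad) or its bolt is drawn (more than 8 mm) (value of joint bottom_half above 0.05 rad or value of joint bolt above 0.008 m).
It fails at once if a bystander (clay-walled cast, bowl, cork, spatula or jug) is pushed more than 5 cm or tipped over (distance of any of clay_cast1, clay_cast2, bowl, cork, spatula, jug from where it was at the start of the episode above 0.05 m or angle between any of clay_cast1, clay_cast2, bowl, cork, jug's own z axis and vertical above 0.6 rad).
Of mould1, mould2, mould3, mould4 only 2 to 4 are there at a start; the rules pass over those that are not, and their reading is None.
At some moment in a run one of mould1, mould2, mould3, mould4 may be knocked a few centimetres aside while the robot is not near it.
It also fails if it takes over 210 s, if anything falls off the work surface, if the arm or the gripper's body presses on something with over 40 N, if the wrist force passes 120 N, or if a joint passes its speed limit or range.

## Working session

There is one attempt and no reset: what is moved stays moved. The work goes in short steps, each a Python script; the robot and the scene stay as the last script left them, time stands still between calls to the robot, and variables do not carry over. Pictures are saved under pics/ and viewed, at most 16 in all, crops included, and the job is handed in when it is done.

```bash
mkdir -p pics; ls; python3 - <<'E'
from rig import *
import cv2,numpy as np
s=sense();print(s['time_s'],s['position'],s['tcp_rot'])
for n in ("scene","top"):
    p,d=camera(n);cv2.imwrite(f"pics/{n}0.png",p[:,:,::-1]);np.savez(f"pics/{n}0.npz",p=p,d=d)
    print(n,camera_params(n))
print(camera_params("wrist"))
a=np.hstack([cv2.imread("pics/scene0.png"),cv2.imread("pics/top0.png")])
E
```

```text
pics
0.0 [ 0.23490843 -0.63215322  0.21583644] [[ 9.37374384e-01  3.48322678e-01 -7.58999657e-04]
 [ 3.48323497e-01 -9.37372604e-01  1.82852240e-03]
 [-7.45496644e-05 -1.97838748e-03 -9.99998040e-01]]
scene {'K': array([[469.51129772,   0.        , 252.00817321],
       [  0.        , 469.51129772, 197.28665675],
       [  0.        ,   0.        ,   1.        ]]), 'position': array([0.50766285, 0.61454958, 1.7039697 ]), 'rotation': array([[-0.98418556, -0.16594266,  0.06198244],
       [-0.17702952,  0.93378137, -0.31098699],
       [-0.00627204, -0.31704163, -0.94839088]])}
top {'K': array([[440.41392968,   0.        , 255.65775708],
       [  0.        , 440.41392968, 196.2498954 ],
       [  0.        ,   0.        ,   1.        ]]), 'position': array([0.34628308, 0.10941616, 1.49462712]), 'rotation': array([[-0.09888186, -0.97467277,  0.20058758],
       [-0.99509703,  0.09727141, -0.0178937 ],
       [-0.00207093, -0.20137347, -0.97951235]])}
{'K': array([[278.31038917,   0.        , 252.71535814],
       [  0.        , 278.31038917, 190.59813136],
       [  0.        ,   0.        ,   1.        ]]), 'tool_from_camera': array([[ 1.10428547e-03, -9.51995321e-01, -3.06110585e-01,
         7.75138370e-02],
       [ 9.99999290e-01,  1.18845893e-03, -8.86041254e-05,
        -5.46514656e-04],
       [ 4.48150572e-04, -3.06110269e-01,  9.51995957e-01,
        -1.56286320e-01],
       [ 0.00000000e+00,  0.00000000e+00,  0.00000000e+00,
         1.00000000e+00]])}
```

View pics/scene0.png

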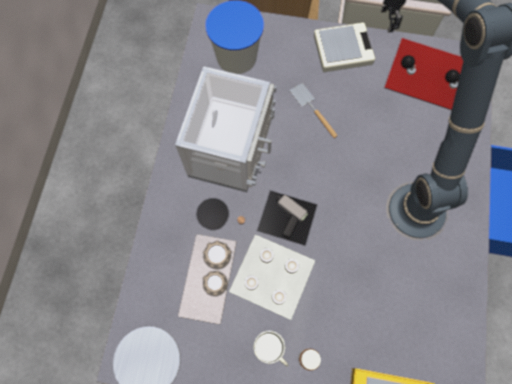

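View pics/top0.png

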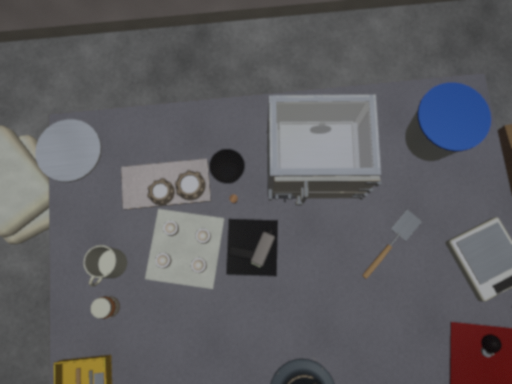

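```bash
cat > h.py <<'E'
from rig import *
import cv2,numpy as np
from scipy.spatial.transform import Rotation as R
def cloud(n,d,pose=None):
    c=camera_params(n);K=c['K'];v,u=np.mgrid[:d.shape[0],:d.shape[1]]
    P=np.dstack([(u-K[0,2])/K[0,0]*d,(v-K[1,2])/K[1,1]*d,d])
    if n=='wrist':
        T=c['tool_from_camera'];Rw,p=pose[1]@T[:3,:3],pose[0]+pose[1]@T[:3,3]
    else: Rw,p=c['rotation'],c['position']
    W=P@Rw.T+p; W[d<=0]=np.nan
    return W
def px2plane(n,uv,z,pose=None):
    c=camera_params(n);K=c['K'];uv=np.atleast_2d(uv).astype(float)
    r=np.c_[(uv-K[[0,1],2])/K[0,0],np.ones(len(uv))]
    if n=='wrist':
        T=c['tool_from_camera'];Rw,p=pose[1]@T[:3,:3],pose[0]+pose[1]@T[:3,3]
    else: Rw,p=c['rotation'],c['position']
    r=r@Rw.T
    return p+r*((z-p[2])/r[:,2])[:,None]
def down(yaw):  # tool pointing down, tool x at yaw
    c,s=np.cos(yaw),np.sin(yaw)
    return np.array([[c,s,0],[s,-c,0],[0,0,-1.]])
E
python3 - <<'E'
from h import *
for n in("top","scene"):
    f=np.load(f"pics/{n}0.npz");p,d=f['p'],f['d'];W=cloud(n,d)
    hsv=cv2.cvtColor(p,cv2.COLOR_RGB2HSV)
    z=W[...,2]
    def comps(m,amin,lab):
        k,l,s,c=cv2.connectedComponentsWithStats(m.astype(np.uint8))
        for i in range(1,k):
            if s[i,4]>=amin:
                q=W[l==i];r=cv2.minAreaRect(q[:,:2].astype(np.float32)*1000)
                print(n,lab,s[i],np.round(np.nanmean(q,0),3),np.round(r[0]),np.round(r[1]),round(r[2],1))
    comps((z>.293)&(z<.32),30,'roof')
    comps((z>.018)&(z<.045),40,'low')
    comps((z<.006)&(hsv[...,2]<50),150,'black')
    comps((z<.008)&(hsv[...,2]>150)&(hsv[...,1]<40),300,'white')
    print(n,np.nanmedian(z[200:220,320:340]))
E
```

```text
top roof [ 269   95  112   87 8846] [ 0.747 -0.123  0.299] [ 745. -122.] [311. 258.] 84.5
top low [406 128  27  32 105] [ 0.764 -0.482  0.03 ] [ 768. -486.] [138.  36.] 26.4
top low [213 155  29  27 288] [0.761 0.173 0.031] [752. 170.] [96. 92.] 86.1
top low [ 145  168   64   38 1117] [0.7   0.346 0.036] [710. 351.] [116. 217.] 2.2
top low [229 195   9   8  58] [0.646 0.16  0.031] [646. 160.] [27. 25.] 83.1
top low [447 217  54  85 787] [ 0.356 -0.598  0.038] [ 362. -658.] [220. 193.] 20.0
top low [163 221  15  15 164] [0.568 0.379 0.026] [567. 379.] [47. 48.] 78.2
top low [195 228  16  16 162] [0.532 0.273 0.026] [531. 273.] [48. 47.] 40.2
top low [228 229  47  38 750] [0.467 0.104 0.034] [489. 113.] [126. 130.] 60.8
top low [363 245  29  33 115] [ 0.392 -0.297  0.021] [ 390. -296.] [ 16. 135.] 42.1
top low [ 94 249  15  27  79] [0.482 0.621 0.03 ] [480. 616.] [34. 87.] 72.9
top low [107 250  19  29  71] [0.459 0.549 0.032] [459. 555.] [36. 95.] 67.8
top low [155 253  16  15 169] [0.464 0.411 0.026] [464. 411.] [48. 47.] 84.5
top low [191 258  15  15 162] [0.435 0.295 0.027] [435. 2
[... 4176 characters left out ...]
 -0.056 -0.753] [1739.  -44.] [175. 139.] 1.4
scene white [ 330  197   65   63 1317] [ 0.199  0.097 -0.001] [180.  91.] [290. 179.] 54.9
scene white [  111   211   220   173 11663] [ 0.595  0.447 -0.001] [656. 427.] [771. 608.] 10.2
scene white [ 427  212   60   62 1165] [-0.158  0.096 -0.   ] [-170.  106.] [245. 181.] 59.9
scene white [ 318  263  105   95 2431] [ 0.134  0.396 -0.001] [151. 385.] [419. 220.] 35.7
scene white [486 310  26  74 953] [-0.691  0.362 -0.75 ] [-677.  364.] [134. 362.] 0.5
scene white [421 315  62  62 984] [-0.151  0.451 -0.001] [-149.  446.] [248. 127.] 59.9
scene white [256 334  26  28 489] [0.467 0.584 0.003] [466. 584.] [87. 89.] 10.0
scene 5.196354649927848e-05
```

```bash
cat >> h.py <<'E'
CY=np.deg2rad(-5.4); CR=R.from_euler('z',CY).as_matrix(); CO=np.array([.630,-.1126,0])
def cab(p): return CO+CR@np.array(p,float)
E
python3 - <<'E'
from h import *
for n in("top","scene"):
    f=np.load(f"pics/{n}0.npz");p,d=f['p'],f['d'];W=cloud(n,d)
    g=p.astype(int).mean(2)
    C=(W-CO)@CR
    m=(C[...,0]>-75)&(C[...,0]<-.03)&(C[...,0]>-.075)&(abs(C[...,1])<.2)&(C[...,2]>.24)&(C[...,2]<.3)
    q=C[m];print(n,'handle',len(q),np.round(q.mean(0),3),np.round(q.min(0),3),np.round(q.max(0),3), 'expect -.055 .055')
    m=(C[...,2]>.29)&(C[...,2]<.31)&(abs(C[...,1])<.2)&(abs(C[...,0]-.1)<.2);q=C[m]
    print('roof x',np.percentile(q[:,0],[.5,99.5]),'y',np.percentile(q[:,1],[.5,99.5]))
    # disc : dark blob
    x0,y0=((300,115) if n=='top' else (200,100)); sub=g[y0:y0+30,x0:x0+40]
    b=sub<sub.min()+35
    k,l,s,c=cv2.connectedComponentsWithStats(b.astype(np.uint8));i=1+s[1:,4].argmax()
    uv=c[i]+[x0,y0];print('disc',s[i],uv,'cab',(px2plane(n,uv,.238)-CO)@CR, 'depth pt',C[int(uv[1]),int(uv[0])])
    m=(W[...,2]>.028)&(W[...,2]<.045)&(abs(W[...,0]-.48)<.1)&(abs(W[...,1]-.1)<.1)&(g>90)
    k,l,s,c=cv2.connectedComponentsWithStats(m.astype(np.uint8));i=1+s[1:,4].argmax()
    r=cv2.minAreaRect(W[l==i][:,:2].astype(np.float32)*1000);print('barrel',s[i],r,W[l==i].mean(0))
E
```

```text
top handle 55 [-0.048  0.057  0.283] [-0.059  0.051  0.241] [-0.031  0.062  0.299] expect -.055 .055
roof x [-0.01354771  0.24176484] y [-0.15185196  0.15503888]
disc [  0   0  40  19 573] [319.52356021 122.40139616] cab [[0.18138052 0.00198569 0.238     ]] depth pt [0.15943865 0.01264134 0.29806421]
barrel [253 234  21  32 325] ((466.39593505859375, 78.27810668945312), (35.40464401245117, 105.13079833984375), 60.800193786621094) [0.46664139 0.07775246 0.0352043 ]
scene handle 59 [-0.051  0.057  0.28 ] [-0.064  0.05   0.241] [-0.031  0.061  0.298] expect -.055 .055
roof x [-0.01872586  0.23531438] y [-0.15425958  0.15453134]
disc [  0   0  10  30 188] [203.29787234 110.55319149] cab [[ 0.20158721 -0.02080934  0.238     ]] depth pt [0.18674912 0.00821449 0.29948923]
barrel [279 195  29  25 320] ((460.9036560058594, 78.00051879882812), (44.192073822021484, 115.98902130126953), 60.67857360839844) [0.46039448 0.07890314 0.03548243]
```

```bash
cat >> h.py <<'E'
def handle(th,z=.272):
    u=np.array([-np.sin(th),np.cos(th)]);n=np.array([-np.cos(th),-np.sin(th)])
    q=np.array([-.015,-.155])+.21*u+.04*n
    return cab([q[0],q[1],z])
def st():
    s=sense();print('t',round(s['time_s'],1),'p',np.round(s['position'],4),'f',np.round(s['wrist_force'],1),'gap',round(s['finger_gap'],4))
    return s
E
python3 - <<'E'
from h import *
command_gripper(.085,30)
movep(handle(0,.40),down(CY)); st()
move_l(handle(0),feed=.2); st()
command_gripper(0,40); st()
for th in np.arange(.15,1.96,.15): move_l(handle(th),down(CY+th),feed=.2)
st()
command_gripper(.06); s=st()
move_l(s['position']+[0,0,.13],feed=.25);st()
p,d=camera('top');cv2.imwrite('pics/top1.png',p[:,:,::-1])
E
```

```text
t 2.8 p [ 0.5804 -0.0539  0.3996] f [-0.9 -0.   0.3] gap 0.0848
t 3.6 p [ 0.5812 -0.0527  0.2731] f [0.8 0.8 1.1] gap 0.0851
t 4.3 p [ 0.5806 -0.0515  0.2724] f [-0.   3.1  1.7] gap 0.0091
t 8.4 p [ 0.4114 -0.3616  0.2724] f [1.7 0.7 4.8] gap 0.0094
t 8.9 p [ 0.41   -0.3628  0.2718] f [-0.2 -0.1 -0.9] gap 0.06
t 9.6 p [ 0.4095 -0.3625  0.4008] f [ 0.2 -0.3 -0. ] gap 0.0601
```

View pics/top1.png

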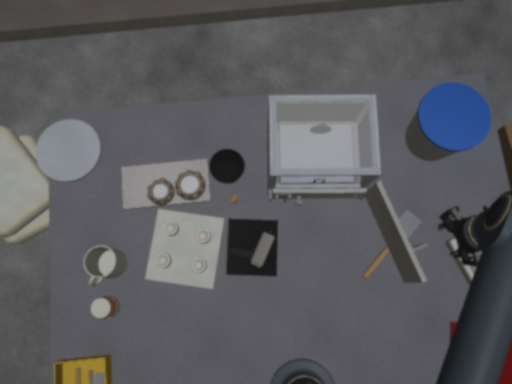

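```bash
cat > therm.py <<'E'
from h import *
TY=np.deg2rad(-29.2); t=np.array([.463,.078,0])+.006*np.array([np.cos(TY),np.sin(TY),0])
A=down(TY+np.pi);B=down(CY+np.pi)
command_gripper(.085,50)
movep(t+[0,0,.16],A)
move_l(t+[0,0,.032],feed=.15);st()
command_gripper(0,60);st()
move_l(t+[0,0,.15],feed=.15);st()
T=cab([-.141,0,.251])
movep(T+[0,0,0],B);st()
s=sense();p,d=camera('wrist');cv2.imwrite('pics/w2.png',p[:,:,::-1])
p,d=camera('scene');cv2.imwrite('pics/s2.png',cv2.resize(p[60:260,140:380,::-1],None,fx=3,fy=3))
sleep(2.2);st()
E
python3 therm.py
```

```text
t 12.9 p [0.4689 0.0753 0.0326] f [-0.6  0.4  0.7] gap 0.0849
t 13.6 p [0.4682 0.0751 0.032 ] f [ 0.4 -0.3 -0.3] gap 0.0003
t 14.6 p [0.4675 0.0747 0.1492] f [-0.4  0.7 -0.5] gap -0.0001
t 15.4 p [ 0.4889 -0.0983  0.25  ] f [ 0.1 -0.2 -0.1] gap 0.0
t 17.7 p [ 0.4896 -0.0993  0.251 ] f [ 0.6  0.7 -0.9] gap 0.0002
```

View pics/s2.png

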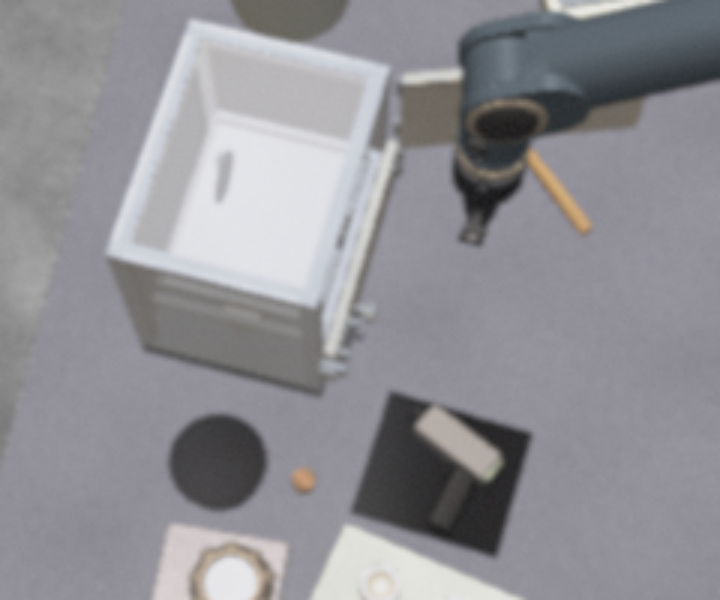

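View pics/w2.png

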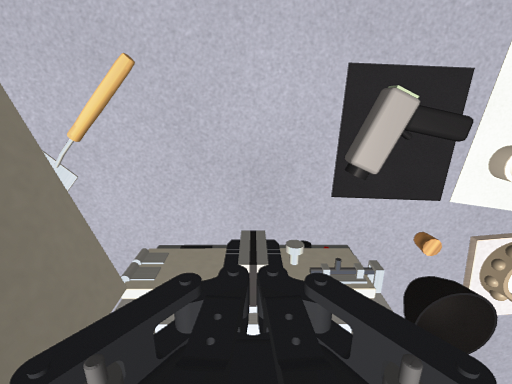

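```bash
cat >> h.py <<'E'
def barrel(cam='wrist'):
    s=sense();pose=(np.array(s['position']),np.array(s['tcp_rot']))
    p,d=camera(cam);W=cloud(cam,d,pose);g=p.astype(int).mean(2)
    m=(W[...,2]>.026)&(W[...,2]<.046)&(abs(W[...,0]-.47)<.13)&(abs(W[...,1]-.1)<.13)&(g>80)
    k,l,ss,c=cv2.connectedComponentsWithStats(m.astype(np.uint8));i=1+ss[1:,4].argmax()
    r=cv2.minAreaRect(W[l==i][:,:2].astype(np.float32)*1000);print(cam,'barrel',ss[i],np.round(r[0]),np.round(r[1]),r[2],np.round(W[l==i].mean(0),4))
    return p,d,W
E
python3 - <<'E'
from h import *
barrel('top');barrel('scene');p,d,W=barrel()
for uv in ((383,130),(410,90),(360,165),(400,68),(347,64),(332,197),(441,200)): print(uv,np.round(W[uv[1],uv[0]],3))
p,d=camera('top');print(p.shape);cv2.imwrite('pics/t3.png',cv2.resize(p[200:300,200:300,::-1],None,fx=5,fy=5))
E
```

```text
top barrel [252 233  22  34 389] [466.  79.] [ 39. 111.] 60.839576721191406 [0.4657 0.0787 0.0349]
scene barrel [279 195  29  26 342] [462.  78.] [ 47. 116.] 59.7861213684082 [0.4612 0.0794 0.0351]
wrist barrel [ 351   84   70   89 2924] [464.  80.] [ 46. 113.] 60.539302825927734 [0.4607 0.0782 0.0345]
(383, 130) [0.462 0.075 0.036]
(410, 90) [0.416 0.109 0.03 ]
(360, 165) [0.507 0.047 0.035]
(400, 68) [ 0.387  0.11  -0.   ]
(347, 64) [ 0.375  0.039 -0.001]
(332, 197) [ 0.563  0.018 -0.002]
(441, 200) [ 0.584  0.187 -0.001]
(384, 512, 3)
```

View pics/t3.png

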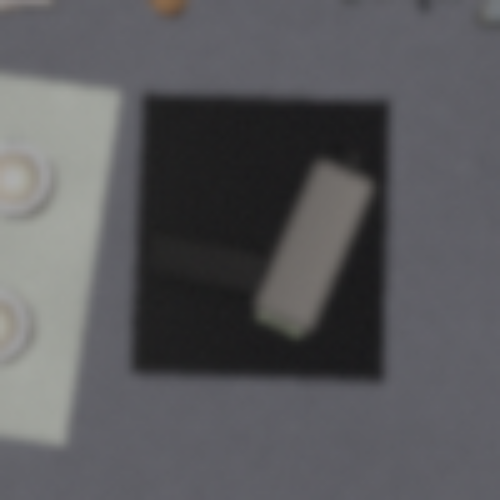

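```bash
python3 - <<'E'
from h import *
TY=np.deg2rad(-29.4); t=np.array([.463,.078,0])+.006*np.array([np.cos(TY),np.sin(TY),0])
A=down(TY+np.pi)
command_gripper(.085,50)
movep(t+[0,0,.14],A);s=st();print(np.round(s['tcp_rot'],3),np.round(A,3))
move_l(t+[0,0,.032],feed=.15);s=st();print(np.round(s['tcp_rot'],2))
p,d=camera('wrist');cv2.imwrite('pics/w4.png',p[:,:,::-1])
E
```

```text
t 19.5 p [0.4689 0.0745 0.1403] f [ 0.7  0.4 -0.3] gap 0.0851
[[-0.871  0.491  0.001]
 [ 0.491  0.871 -0.   ]
 [-0.001  0.    -1.   ]] [[-0.871  0.491  0.   ]
 [ 0.491  0.871  0.   ]
 [ 0.     0.    -1.   ]]
t 20.4 p [0.469  0.0751 0.0326] f [ 0.2  0.5 -0.6] gap 0.0851
[[-0.87  0.49  0.  ]
 [ 0.49  0.87  0.  ]
 [-0.    0.   -1.  ]]
```

View pics/w4.png

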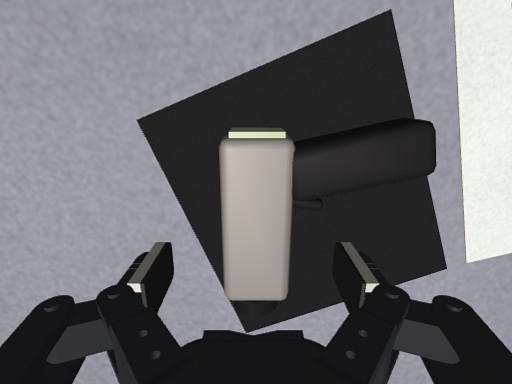

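```bash
python3 - <<'E'
from h import *
for g in (.05,.042,.03):
    command_gripper(g,60);s=st();print(s['gripper_force'])
p,d=camera('wrist');cv2.imwrite('pics/w5.png',p[:,:,::-1])
E
```

```text
t 20.9 p [0.4683 0.075  0.0322] f [-0.3  0.9 -0.5] gap 0.0502
0.0
t 21.1 p [0.4682 0.0751 0.032 ] f [-0.4 -0.2 -1. ] gap 0.042
0.0
t 21.4 p [0.4682 0.075  0.032 ] f [-0.4 -0.6 -0.5] gap 0.0299
0.0
```

View pics/w5.png

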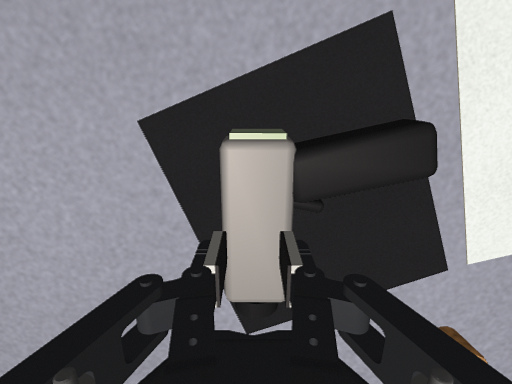

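```bash
python3 - <<'E'
from h import *
p,d=camera('wrist');W=cloud('wrist',d,(np.zeros(3),np.eye(3)))
for uv in ((217,236),(217,250),(218,270),(219,290),(292,236),(292,260),(294,290),(210,268),(300,268),(255,200),(255,260)): print(uv,np.round(W[uv[1],uv[0]],4),p[uv[1],uv[0]])
m=W[225:310,205:305];mm=m[(abs(m[...,1])<.04)&(m[...,2]<.03)];print(mm[:,2].max() if len(mm) else None)
E
```

```text
(217, 236) [ 0.0119 -0.019  -0.0241] [86 84 80]
(217, 250) [ 0.0121 -0.0172 -0.0389] [89 88 84]
(218, 270) [ 0.0097 -0.0153 -0.0518] [53 51 50]
(219, 290) [-0.0006 -0.0153 -0.0518] [52 49 50]
(292, 236) [ 0.0123  0.0203 -0.0249] [86 84 81]
(292, 260) [ 0.0121  0.0173 -0.0476] [85 83 80]
(294, 290) [ 0.0128  0.0151 -0.0692] [22 22 24]
(210, 268) [ 0.0103 -0.0189 -0.0512] [234 229 220]
(300, 268) [ 0.0133  0.0194 -0.0558] [19 19 21]
(255, 200) [ 0.0245  0.0011 -0.003 ] [182 175 167]
(255, 260) [-0.0156  0.0012 -0.003 ] [171 163 157]
0.029964155523932695
```

```bash
python3 - <<'E'
from h import *
s=sense();command_gripper(.085);move_l(s['position']+[0,0,.22],feed=.3)
for g in (.085,.06,.044,.01,0):
    command_gripper(g);s=st()
    p,d=camera('wrist');W=cloud('wrist',d,(np.zeros(3),np.eye(3)))
    m=(W[...,2]<.08)&(abs(W[...,1])<.06)&(abs(W[...,0])<.03)&(np.arange(384)[:,None]<340)
    z=W[m];print(g,m.sum(),'zmax',np.round(np.sort(z[:,2])[-5:],4), 'toprow',np.where(m)[0].min(), np.round(z[z[:,2]>z[:,2].max()-.004].mean(0),4))
cv2.imwrite('pics/w6.png',p[:,:,::-1])
E
```

```text
t 23.2 p [0.4674 0.0749 0.2505] f [ 0.5  0.1 -0.1] gap 0.0851
0.085 12780 zmax [-0.0264 -0.0261 -0.026  -0.0259 -0.0252] toprow 242 [ 0.0007  0.0001 -0.0279]
t 23.6 p [0.4682 0.0751 0.252 ] f [-0.4  0.2  0. ] gap 0.06
0.06 17520 zmax [-0.0187 -0.0185 -0.0184 -0.0184 -0.0179] toprow 235 [ 0.0013  0.     -0.0203]
t 24.0 p [0.4682 0.0751 0.252 ] f [-0.5 -0.5  0.2] gap 0.0443
0.044 18698 zmax [-0.016  -0.0159 -0.0155 -0.0155 -0.0152] toprow 232 [ 0.0015  0.0001 -0.0175]
t 24.4 p [0.4682 0.0751 0.252 ] f [-0.4 -0.4  0. ] gap 0.0099
0.01 18809 zmax [-0.0167 -0.0167 -0.0166 -0.0165 -0.0162] toprow 230 [ 0.0115 -0.     -0.0185]
t 24.7 p [0.4682 0.0751 0.252 ] f [ 0.4  0.3 -0.6] gap 0.0004
0 18789 zmax [-0.0179 -0.0178 -0.0178 -0.0175 -0.0174] toprow 231 [ 0.011  -0.0005 -0.0199]
```

View pics/w6.png

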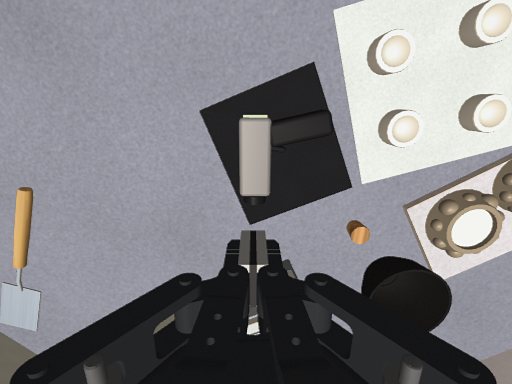

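```bash
python3 - <<'E'
from h import *
movep([.47,-.04,.08],down(CY+np.pi))
print(move_l([.47,-.04,-.06],feed=.03,until_force=4));s=st()
move_l([.47,-.04,.05],feed=.1)
E
```

```text
True
t 28.5 p [ 0.4701 -0.04   -0.0143] f [-0.8 -0.1  7.4] gap -0.0001
```

```bash
cat >> h.py <<'E'
D=.039  # measured by touch: fingertips stand 39 mm farther back than the reported TCP implies
def ML(p,A,**k): return move_l(np.array(p)+np.array(A)[:,2]*D,A,**k)
def MP(p,A): return movep(np.array(p)+np.array(A)[:,2]*D,A)
E
python3 - <<'E'
from h import *
TY=np.deg2rad(-29.4); t=np.array([.463,.078,0])+.006*np.array([np.cos(TY),np.sin(TY),0])
A=down(TY+np.pi);B=down(CY+np.pi)
command_gripper(.085,60)
MP(t+[0,0,.12],A)
ML(t+[0,0,.032],A,feed=.15);st()
command_gripper(0,60);s=st();print(s['gripper_force'])
if s['finger_gap']>.03:
    ML(t+[0,0,.26],A,feed=.15);s=st()
    ML(cab([-.141,0,.251]),B,feed=.2);st()
    sleep(2.3);s=st();print(s['gripper_force'])
    p,d=camera('scene');cv2.imwrite('pics/s7.png',cv2.resize(p[60:260,140:380,::-1],None,fx=3,fy=3))
E
```

```text
t 31.4 p [ 0.4686  0.0748 -0.0068] f [0.5 0.1 0.6] gap 0.085
t 31.9 p [ 0.4692  0.0755 -0.0059] f [-0.4  0.5  5.9] gap 0.0432
62.08706974983215
t 33.5 p [0.4676 0.0749 0.2202] f [-0.1 -0.1 -2.5] gap 0.0429
t 34.6 p [ 0.4895 -0.0982  0.2119] f [ 0.1  1.6 -2.8] gap 0.0427
t 36.9 p [ 0.4896 -0.0993  0.212 ] f [ 0.3 -0.1 -1.7] gap 0.0431
61.1299467086792
```

View pics/s7.png

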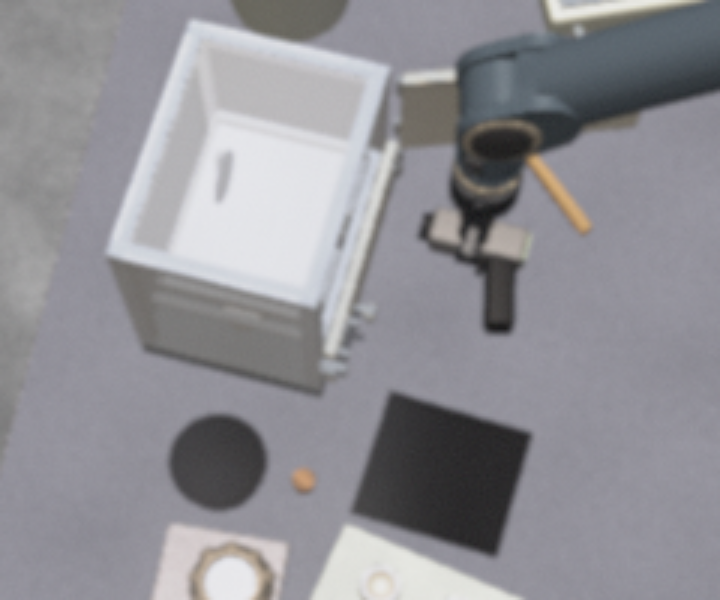

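```bash
python3 - <<'E'
from h import *
print((px2plane('scene',[[215,118.5]],.238)-CO)@CR,(px2plane('top',[[320,128]],.238)-CO)@CR)
E
```

```text
[[ 0.1528162  -0.00191502  0.238     ]] [[0.16356977 0.00115829 0.238     ]]
```

```bash
cat >> h.py <<'E'
a=np.deg2rad(35);L1=CR@np.array([[-np.cos(a),0,np.sin(a)],[0,1,0],[-np.sin(a),0,-np.cos(a)]])
L2=L1@np.diag([-1,-1,1])
def loop(x,back=.0): # true TCP gripping the tray loop when tray is out by x
    return cab([.013-x,0,.184])-L1[:,2]*(.006+back)
E
python3 - <<'E'
from h import *
TY=np.deg2rad(-29.4); t=np.array([.463,.078,0])+.006*np.array([np.cos(TY),np.sin(TY),0])+np.array([.0,.02,0])
A=down(TY+np.pi);B=down(CY+np.pi)
ML(cab([-.16,.05,.26]),B,feed=.25)
ML(t+[0,0,.12],A,feed=.25)
ML(t+[0,0,.045],A,feed=.15)
print(ML(t+[0,0,.028],A,feed=.03,until_force=5));s=st()
command_gripper(.085)
ML(t+[0,0,.2],A,feed=.25);st()
barrel('top');barrel('scene')
for nm,L in(('L1',L1),('L2',L2)):
    for x,b in((0,.09),(0,0),(.172,0),(.172,.09)): 
        j=inverse_kinematics(loop(x,b)+L[:,2]*D,L);print(nm,x,b,None if j is None else np.round(j,2))
E
```

```text
True
t 39.3 p [ 0.4687  0.0949 -0.0061] f [-1.7 -0.1  6.1] gap 0.0432
t 40.6 p [0.4673 0.0944 0.1599] f [ 0.  -0.2  0.2] gap 0.0848
top barrel [247 255  11  12 102] [432. 116.] [33. 36.] 82.80863189697266 [0.431  0.1169 0.0347]
scene barrel [278 205  30  20 244] [458.  97.] [ 47. 111.] 58.58172607421875 [0.4476 0.1056 0.0345]
L1 0 0.09 [ 0.87  0.22 -0.84  2.08  0.52  0.33  1.12]
L1 0 0 [ 0.62  0.38 -0.61  2.06  0.99  0.25  0.68]
L1 0.172 0 None
L1 0.172 0.09 [ 0.28 -0.18 -0.13  2.42 -0.19  0.29  1.79]
L2 0 0.09 [ 0.38  0.15 -0.29  2.11  0.12  0.28 -1.66]
L2 0 0 [ 0.63  0.39 -0.63  2.06  1.    0.25 -2.47]
L2 0.172 0 None
L2 0.172 0.09 [ 1.09 -0.2  -0.8   2.39 -0.72  0.36 -0.8 ]
```

```bash
cat >> h.py <<'E'
def lean(deg):
    a=np.deg2rad(deg);return CR@np.array([[-np.cos(a),0,np.sin(a)],[0,1,0],[-np.sin(a),0,-np.cos(a)]])
def loopL(x,deg,back=0): return cab([.013-x,0,.184])-lean(deg)[:,2]*(.006+back),lean(deg)
E
python3 - <<'E'
from h import *
for x,dg,b in((0,35,.09),(0,35,0),(.03,35,0),(.06,30,0),(.09,24,0),(.12,18,0),(.15,10,0),(.172,5,0),(.172,0,0),(.172,0,.09)):
    P,L=loopL(x,dg,b);j=inverse_kinematics(P+L[:,2]*D,L);print(x,dg,b,None if j is None else np.round(j,2))
E
```

```text
0 35 0.09 [ 0.87  0.22 -0.84  2.08  0.52  0.33  1.12]
0 35 0 [ 0.62  0.38 -0.61  2.06  0.99  0.25  0.68]
0.03 35 0 [ 0.65  0.34 -0.63  2.12  1.02  0.22  0.64]
0.06 30 0 [ 0.75  0.33 -0.74  2.12  0.76  0.32  0.9 ]
0.09 24 0 [ 0.82  0.32 -0.82  2.11  0.58  0.44  1.06]
0.12 18 0 [ 0.86  0.31 -0.87  2.11  0.47  0.56  1.17]
0.15 10 0 [ 0.88  0.31 -0.9   2.08  0.39  0.72  1.23]
0.172 5 0 [ 0.89  0.32 -0.91  2.07  0.35  0.82  1.26]
0.172 0 0 [ 0.86  0.36 -0.9   2.02  0.35  0.93  1.25]
0.172 0 0.09 [ 0.95  0.25 -0.96  1.91  0.22  1.1   1.37]
```

```bash
python3 - <<'E'
from h import *
command_gripper(.07,40)
P,L=loopL(.0,35,.14);MP(P,L);st()
P,L=loopL(0,35);ML(P,L,feed=.15);st()
command_gripper(0,40);s=st();print(s['gripper_force'])
if s['finger_gap']>.02:
    for x,dg in((.03,35),(.06,30),(.09,24),(.12,18),(.15,10),(.173,5)):
        P,L=loopL(x,dg);ML(P,L,feed=.12)
    st();command_gripper(.07);P,L=loopL(.173,5,.12);ML(P,L,feed=.25)
    ML(cab([-.15,.2,.33]),down(CY+np.pi),feed=.3)
    p,d=camera('top');cv2.imwrite('pics/t8.png',p[:,:,::-1])
st()
E
```

```text
t 42.0 p [ 0.5817 -0.107   0.2713] f [-0.5  0.5 -0.1] gap 0.07
t 43.2 p [ 0.6619 -0.1147  0.1568] f [0.6 0.6 0.1] gap 0.0698
t 43.6 p [ 0.6619 -0.1143  0.1579] f [-4.8  4.   5.5] gap 0.0345
39.57159072160721
t 46.0 p [ 0.475  -0.0968  0.1517] f [-1.8  5.7  6.9] gap 0.0345
t 48.0 p [0.4991 0.0987 0.2898] f [-0.3 -0.2 -0.6] gap 0.0698
```

View pics/t8.png

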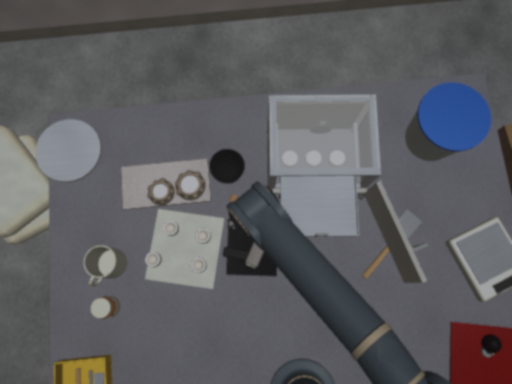

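```bash
cat >> h.py <<'E'
B=down(CY+np.pi)
def moulds():
    s=sense();pose=(np.array(s['position']),np.array(s['tcp_rot']))
    p,d=camera('wrist');W=cloud('wrist',d,pose);z=W[...,2]
    m=(z>.014)&(z<.04)&(W[...,0]>.36)&(W[...,0]<.63)&(W[...,1]>.21)&(W[...,1]<.50)
    k,l,ss,c=cv2.connectedComponentsWithStats(m.astype(np.uint8));out=[]
    for i in range(1,k):
        q=W[l==i]; q=q[q[:,2]>.022]
        if len(q)>200:
            (x,y),r=cv2.minEnclosingCircle(q[:,:2].astype(np.float32))
            if .018<r<.032: out.append((x,y,r,len(q)))
    return np.array(out).reshape(-1,4)
def pickplace(guess,ty,tx):
    ML([guess[0]-.0,guess[1],.17],B,feed=.3)
    M=moulds();print(np.round(M,4))
    m=M[np.hypot(*(M[:,:2]-guess).T).argmin()];c=m[:2]
    assert np.hypot(*(c-guess))<.08
    command_gripper(.08,30)
    if np.hypot(*(c-guess))>.02: ML([*c,.1],B,feed=.3)
    ML([*c,.030],B,feed=.18)
    command_gripper(0,30);s=st()
    assert s['finger_gap']>.035
    ML([*c,.27],B,feed=.3)
    P=cab([-.061+tx,ty,.27]);ML(P,B,feed=.3);s=st()
    ML([*P[:2],.187],B,feed=.15)
    print('touch',ML([*P[:2],.168],B,feed=.02,until_force=3));st()
    command_gripper(.066);sleep(.2)
    ML([*P[:2],.27],B,feed=.2)
E
python3 - <<'E'
from h import *
movep_ok=MP([.50,.27,.30],B)
M=moulds();print(np.round(M,4))
pickplace(np.array([.528,.273]),.055,-.002)
p,d=camera('top');cv2.imwrite('pics/t9.png',cv2.resize(p[80:310,130:430,::-1],None,fx=2.5,fy=2.5))
st()
E
```

```text
[[4.335e-01 2.956e-01 2.490e-02 8.120e+02]
 [4.675e-01 4.444e-01 2.490e-02 8.150e+02]
 [5.293e-01 2.737e-01 2.520e-02 6.670e+02]
 [5.657e-01 3.801e-01 2.500e-02 6.450e+02]]
[[4.337e-01 2.955e-01 2.500e-02 1.943e+03]
 [4.675e-01 4.442e-01 2.530e-02 1.998e+03]
 [5.291e-01 2.740e-01 2.510e-02 1.425e+03]
 [5.657e-01 3.798e-01 2.510e-02 1.380e+03]]
t 51.0 p [ 0.5298  0.2743 -0.0077] f [-0.5 -0.8  5.8] gap 0.049
t 53.2 p [ 0.572  -0.0495  0.231 ] f [ 0.   1.1 -0.5] gap 0.049
touch True
t 54.5 p [ 0.5728 -0.0521  0.1383] f [ 0.1 -0.1  3.8] gap 0.049
t 55.6 p [ 0.5714 -0.0524  0.2294] f [0.  0.2 0.9] gap 0.0662
```

View pics/t9.png

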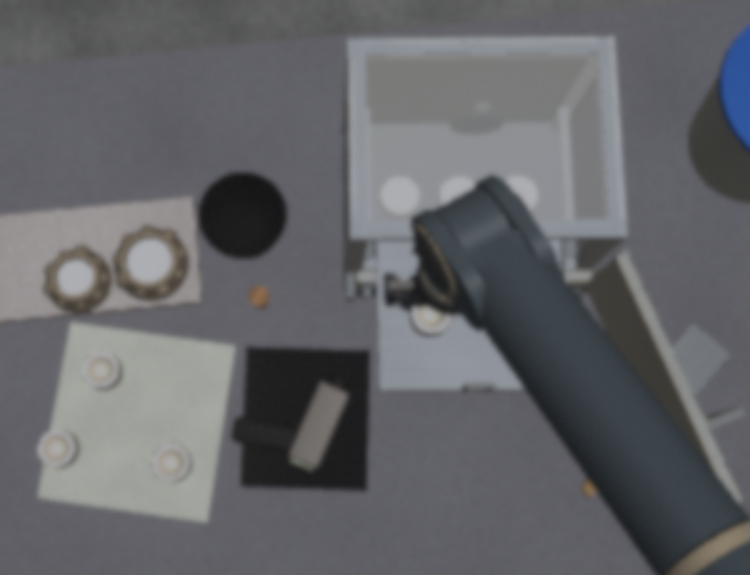

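```bash
python3 - <<'E'
from h import *
pickplace(np.array([.565,.380]),-.055,-.002)
pickplace(np.array([.433,.2955]),-.055,-.058)
pickplace(np.array([.4675,.444]),.055,-.058)
ML(cab([-.2,.25,.30]),B,feed=.3)
M=moulds();print('left',M)
p,d=camera('top');cv2.imwrite('pics/t10.png',cv2.resize(p[80:310,130:430,::-1],None,fx=2.5,fy=2.5))
st()
E
```

```text
[[4.342e-01 2.959e-01 2.510e-02 2.301e+03]
 [4.680e-01 4.449e-01 2.510e-02 2.066e+03]
 [5.664e-01 3.804e-01 2.520e-02 1.418e+03]]
t 58.9 p [ 0.5671  0.381  -0.0075] f [-1.2 -0.6  6.1] gap 0.0485
t 61.8 p [ 0.5622 -0.1596  0.2312] f [-0.3 -0.3 -1.2] gap 0.0492
touch True
t 63.1 p [ 0.5626 -0.1616  0.1385] f [ 0.3 -0.6  4. ] gap 0.0487
[[4.336e-01 2.957e-01 2.500e-02 1.442e+03]
 [4.674e-01 4.446e-01 2.510e-02 1.475e+03]]
t 67.6 p [ 0.4342  0.296  -0.0079] f [-0.4 -1.   5.4] gap 0.0494
t 70.3 p [ 0.5063 -0.1542  0.2311] f [-0.1 -0.9 -1.3] gap 0.0493
touch True
t 71.5 p [ 0.5069 -0.1563  0.1381] f [ 1.3 -0.2  4. ] gap 0.0486
[[4.676e-01 4.452e-01 2.520e-02 1.445e+03]]
t 76.5 p [ 0.4682  0.4459 -0.0076] f [ 0.2 -0.9  6.7] gap 0.049
t 79.3 p [ 0.5165 -0.045   0.2311] f [-0.7 -0.5 -0.4] gap 0.049
touch True
t 80.5 p [ 0.5172 -0.0468  0.1384] f [ 0.4 -0.3  3.9] gap 0.049
left []
t 82.6 p [0.4549 0.1529 0.2601] f [ 0.7 -1.1  1.1] gap 0.066
```

View pics/t10.png

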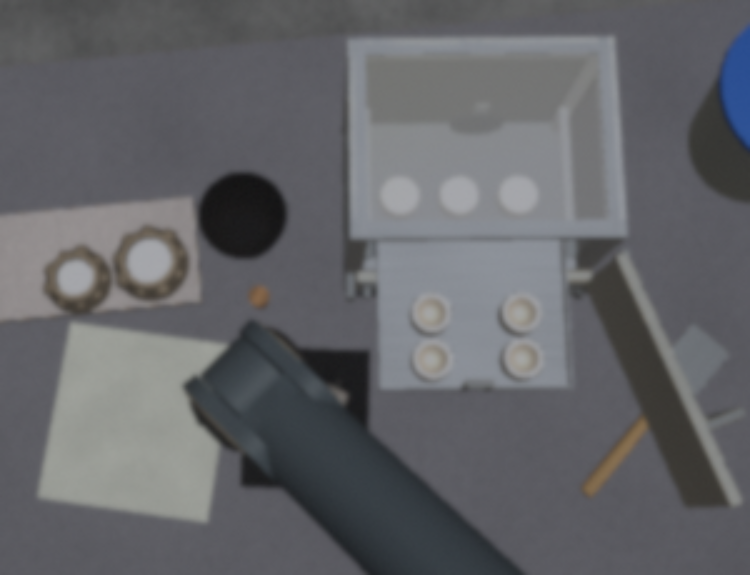

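```bash
python3 - <<'E'
from h import *
command_gripper(.052,30)
P,L=loopL(.174,3,.11);MP(P,L)
P,L=loopL(.174,3);ML(P,L,feed=.12);st()
command_gripper(0,30);s=st()
if s['finger_gap']>.02:
    for x,dg in((.15,10),(.12,18),(.09,24),(.06,30),(.03,35),(.006,35)):
        P,L=loopL(x,dg);ML(P,L,feed=.1)
    st();P,L=loopL(-.004,35);print(ML(P,L,feed=.03,until_force=8));st()
    command_gripper(.06);P,L=loopL(0,35,.14);ML(P,L,feed=.15)
    p,d=camera('top');cv2.imwrite('pics/t11.png',cv2.resize(p[80:310,130:430,::-1],None,fx=2.5,fy=2.5))
st()
E
```

```text
t 85.0 p [ 0.4721 -0.0975  0.1517] f [ 0.1  0.1 -0.3] gap 0.052
t 85.3 p [ 0.4724 -0.0966  0.1521] f [-0.6  2.8  5.6] gap 0.0345
t 88.0 p [ 0.6561 -0.1138  0.1569] f [ 1.5  4.8 -1.5] gap 0.0344
True
t 88.2 p [ 0.6567 -0.1138  0.1568] f [-2.6  0.6  5.1] gap 0.0346
t 89.7 p [ 0.5817 -0.1081  0.2711] f [-0.   0.3 -0.3] gap 0.0597
```

View pics/t11.png

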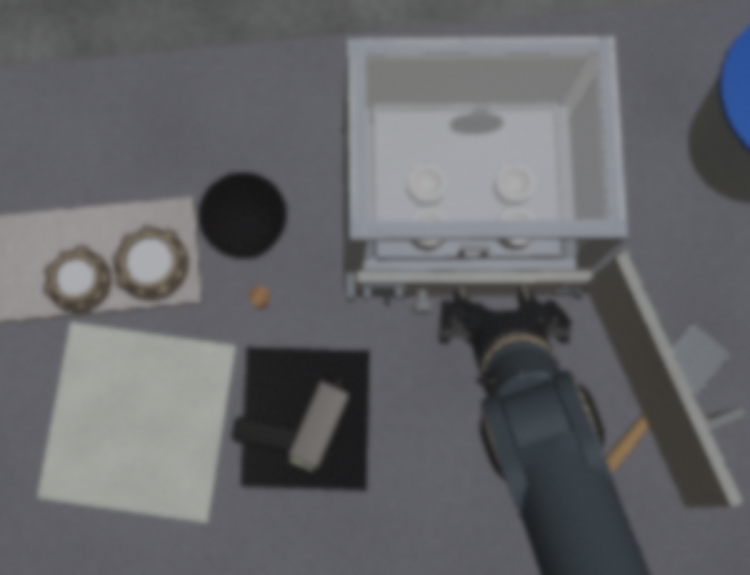

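```bash
python3 - <<'E'
from h import *
command_gripper(0,30)
P,L=loopL(.045,35);ML(P,L,feed=.15);s0=st()
print([ML(loopL(-.003,35)[0],L,feed=.03,until_force=12)]);s=st()
print('travel along x',(np.array(s['position'])-s0['position'])@CR[:,0])
ML(loopL(.05,35)[0],L,feed=.1);P,L=loopL(.05,35,.14);ML(P,L,feed=.2);st()
E
```

```text
t 91.3 p [ 0.6173 -0.1111  0.1574] f [ 0.1  0.5 -0.4] gap -0.0003
[True]
t 92.3 p [ 0.6485 -0.1145  0.1553] f [-3.2  1.4  1.8] gap -0.0002
travel along x 0.03136846873882225
t 96.0 p [ 0.532  -0.1033  0.2716] f [ 0.2 -0.   0. ] gap 0.0001
```

```bash
python3 - <<'E'
from h import *
ML(cab([-.2,.2,.3]),B,feed=.3)
p,d=camera('top');cv2.imwrite('pics/t12.png',p[:,:,::-1]);a=cv2.imread('pics/top1.png',0);b=cv2.imread('pics/t12.png',0)
up=lambda i:cv2.resize(i,None,fx=4,fy=4,interpolation=cv2.INTER_CUBIC)
t=up(a)[4*174:4*186,4*308:4*332];S=up(b)[4*164:4*196,4*300:4*340]
r=cv2.matchTemplate(S,t,cv2.TM_CCOEFF_NORMED);_,v,_,l=cv2.minMaxLoc(r);print('score',v,'shift px',l[0]/4-8,l[1]/4-10)
cv2.imwrite('pics/cmp.png',np.hstack([up(a)[4*165:4*195,4*280:4*370],up(b)[4*165:4*195,4*280:4*370]]))
E
```

```text
score 0.8975626230239868 shift px -0.25 0.0
```

View pics/cmp.png

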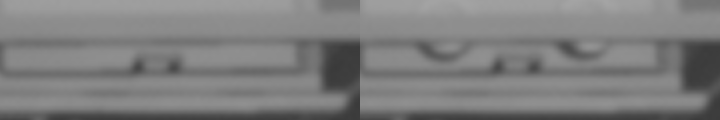

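```bash
python3 - <<'E'
from h import *
ML(cab([-.2,.2,.40]),B,feed=.3)
command_gripper(.08,40)
A=lambda th:down(CY+th)
MP(handle(1.95,.40),A(1.95));st()
ML(handle(1.95),A(1.95),feed=.15);st()
command_gripper(0,40);s=st()
if s['finger_gap']>.005:
    for th in np.arange(1.8,.14,-.15): ML(handle(th),A(th),feed=.15)
    ML(handle(.04),A(.04),feed=.08);st()
    print(ML(handle(-.03),A(0),feed=.03,until_force=15));st()
E
```

```text
t 100.2 p [ 0.4113 -0.361   0.3614] f [ 0.6 -0.2  0.8] gap 0.0802
t 101.2 p [ 0.411  -0.3631  0.234 ] f [1.  0.6 1.4] gap 0.0799
t 101.9 p [ 0.4115 -0.3622  0.2333] f [ 3.9  1.2 -1.2] gap 0.0106
t 106.7 p [ 0.5713 -0.0522  0.2333] f [-0.8  7.3  4.6] gap 0.0106
True
t 107.1 p [ 0.5789 -0.0513  0.2333] f [-2.   0.2  4.6] gap 0.011
```

```bash
python3 - <<'E'
from h import *
print(ML(handle(-.03),down(CY),feed=.03,until_force=20));s=st()
command_gripper(.07);st()
q=np.array(s['position']);move_l(q+[0,0,.16],feed=.15)
move_l(cab([-.25,.15,.36]),feed=.3)
p,d=camera('top');cv2.imwrite('pics/t13.png',cv2.resize(p[80:310,130:430,::-1],None,fx=2.5,fy=2.5))
W=cloud('top',d);C=(W-CO)@CR
m=(C[...,2]>.28)&(C[...,2]<.31)&(C[...,0]<.02)&(C[...,0]>-.1)
for lo in(-.14,-.05,.07,.12):
    q=C[m&(C[...,1]>lo)&(C[...,1]<lo+.025)];print(lo,np.round(q[:,0].min(),4))
E
```

```text
True
t 107.4 p [ 0.5788 -0.0513  0.2334] f [-2.4  0.2  4. ] gap 0.0107
t 108.0 p [ 0.5798 -0.0485  0.2333] f [ 0.8 -0.1  0.5] gap 0.0694
-0.14 -0.0135
-0.05 -0.0131
0.07 -0.0135
0.12 -0.0135
```

View pics/t13.png

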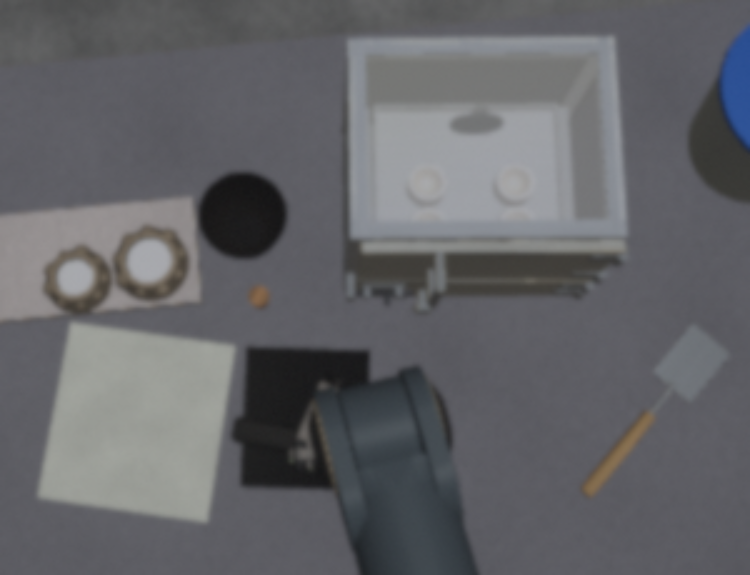

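The door front is parallel to the cabinet face along its whole width, so it is flush. The tray is home with its moulds standing, the thermometer is on its mat, and the arm is clear.

```bash
python3 - <<'E'
from h import *
sleep(.5);print(finish_job())
E
```

```text
the job is handed in; nothing more can be done
None
```

The job is handed in: I took the disc reading, laid the thermometer back on its mat, stood all four moulds upright on the tray, pushed the tray home and shut the top half flush, at about 110 s of the 210 s; the hand-in call returned no verdict. The first thermometer grasp closed on nothing because the fingertips sit about 39 mm farther back than the documented tool point. I measured that by touching the bench and corrected for it from then on.

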